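Ratchet the blue digestion vessel shut

TASK

Two steel pressure digestion vessels stand on the laboratory bench, each with a ratchet lever on its screw cap. Work the blue-gripped lever to and fro between its stop posts, tightening the blue vessel's cap clockwise until its red pointer stands inside the green sector of its dial and not past it, then let go. Do not turn the orange vessel's cap.

Things in the scene. Friction and masses are not known exactly. Their poses are not given: they have to be found in the camera images.
- blue_grip_mid (a point): Centre of the blue upright grip on the end of the blue vessel's ratchet lever: cylinder 26 mm wide, 52 mm tall, its middle 125 mm above the bench and 125 mm from the cap's axis. It spins freely on its pin, so it can be held from above and carried round without turning the wrist. Flat 18 mm wide lever just beneath. 5 N at the grip drives the cap, 1.5 N swings back; it stays where left.
- blue_axis (a point): On the cap's vertical axis, 125 mm up (top of cap 124), fixed to the blue-banded steel vessel on its 170 mm square base. z up; -x is the middle of the lever's swing, posts (110 mm tall, 76 mm out) stop it 0.61 rad either side. Swings towards +y (clockwise from above) drive the cap; swings back only click over 24 teeth, and the next drive loses up to 0.26 rad before the pawl catches.
- blue_screw (a joint): Turn of the blue cap, rad, growing as it tightens (clockwise from above); 0 to 0.7 at the start. At 0 its red pointer stands 100 degrees counter-clockwise from the vessel's +x. The green sector on the white dial spans 2.24 to 3.00, centre 2.62 (pointer 50 degrees clockwise from +x). Stiff: it stays where left, and the ratchet cannot turn it back.
- orange_pointer (a point): Tip of the red pointer on the other vessel's cap, 61 mm from that cap's axis and 90 mm above the bench. That vessel is alike in every size but has an orange band and an orange grip; its cap must stay as it is.

How it is judged:
By the outcome, as a careful person would: the job done as asked, in the order asked, and still so for the second after the job is handed in, with the robot touching nothing.
It also fails if it takes over 45 s, if anything falls off the work surface, if the arm or the gripper's body presses on something with over 40 N, if the wrist force passes 120 N, or if a joint passes its speed limit or range.

ROBOT

A 6-joint arm with a two-finger parallel gripper is mounted at the origin on the work surface. World frame = base frame: x ahead of the robot, y to its left, z up, the work surface at z = 0. Lengths are in m, angles in rad, forces in N, time in s.
With the tool pointing down it reaches from about 0.3 to 0.95 m from the base axis. Payload 3.1 kg.
Tool frame: the origin (TCP) lies at the very end of the fingers, on their centre line; the grasp point (between the pads) lies 19 mm behind it (env.grasp_offset is the distance from the TCP to the grasp point, in m); z points along the fingers, y is the line along which they close (so a half turn about z gives the same grasp; the last joint's range is limited). The gripper opens to 85 mm and grips with 20 to 120 N. Pads are 22 mm wide; open, the fingers measure 114 mm over their backs; the gripper's body (76 mm by 85 mm) begins 54 mm behind the grasp point. The pads swing forward as they close: fully open they stand 13 mm farther back than shut.
Start: joints at [-1.272, 0.308, 1.634, -0, 1.2, -0.07], TCP at [0.225, -0.583, 0.231] pointing down, gripper open.
Joint ranges: [-3.06, 3.06], [-0.79, 1.96], [0.05, 2.63], [-1.19, 4.34], [0.05, 2.64], [-2.94, 2.94]. Speed limits (rad/s): [2.79, 2.79, 3.14, 3.14, 3.14, 3.14].

INTERFACE

Orientations are given as a unit quaternion [w, x, y, z].
In Python, from rig import status, snapshot, env, spot_in, masks_of, tip_of gives the robot as it stands.
- The arm moves only by the tool jog_arm, never from a script. Its argument "rows" is a list of rows, each an object of numbers: "tx", "ty", "tz": the shift along the world's x, y, z in mm; "wx", "wy", "wz": the turn, a rotation vector about the world's x, y, z in rad; "hand": the opening, from 0 (shut) to 1 (fully open). A call has exactly 8 rows; each row is the pose to reach, as a shift and turn from the pose commanded when the call began; what a row does not reach only later rows make up. A row lasts 1/8 s, in which the tool goes at most 62.5 mm and 10.7 degrees, less where a joint would pass 70% of its speed; a pose out of reach is approached as far as the arm can. A call with a gripper value outside its range is refused whole. The fingers move at their own pace and stop on an object; the grip force is fixed at half the most. Time passes only in rows, so rows that repeat a pose let the fingers close, or fill a call up. It gives the time, the measured TCP pose, the force, the opening and the grip force at its end, in the units of the state.
- status.state(): the state, without advancing time (a new reading comes with each control period).
- snapshot(name): name is "scene" or "top"; returns a dict with "frame" (384x512x3 uint8, red, green, blue), "depth" (384x512 float32, m along the optical axis (not along the pixel's ray), 0 where there is no reading), "camera_matrix" (3x3 intrinsics, pixels), "k1" (the pictures are not rectified: a ray, as slopes to the right and down, at radius r is drawn at 1 + k1 r^2 times it, then the intrinsics apply), "R" (3x3) and "t" (3): a world point X has camera coordinates R X + t. Camera axes: x right, y down, z forward; pixel columns grow to the right and rows downward; lengths in m; the calibration is good to about 2 mm. A picture is of the moment at which its call begins.
- env.finish_job(): hands the job in; it is judged then, once.
Trained networks look in a picture, given as the dict that the camera call returned (one of the last four; its "shot" number tells which), for a name from the list of things; names that differ only in an ending like _2 or _b are one class to them, and where a whole thing is asked for, a point or a joint stands for the part that bears it (a point fixed in the world has none). Each returns a list of dicts, best first, with "confidence" (0 to 1); they miss things now and then, are a little off and sometimes report something else, mostly with a low value. They report only what shows in the picture. A call takes as long as a camera call.
- spot_in(picture, label): "xy" ([column, row] as shares, 0 to 1, of the picture: columns of its width, rows of its height, amid what is visible of it).
- masks_of(picture, label): "region" (384x512 bool, what is visible of it) and "xy" ([column, row] as shares, 0 to 1, of the picture: columns of its width, rows of its height, amid what is visible of it).
- tip_of(picture, label): "xy" ([column, row] as shares, 0 to 1, of the picture: columns of its width, rows of its height: a listed point, or the origin of a listed thing).
The state is a dict: "time": time; "q": joint angles; "qd": joint speeds; "tau": joint torques, N m; "position": TCP position; "tcp_rot": TCP orientation; "contact_force": force on the tool from outside, world axes, zero at the start; "torque": the same for the moment, N m; "opening": opening from 0.0 (shut) to 1.0 (fully open); "grip_force": force on a finger pad.
Only numpy, scipy, OpenCV 4.12 (cv2) and the standard library are available. Lean on these libraries where they do the work, as an engineer would, in place of code of your own. Each camera call takes 0.05 s, during which the arm holds its last target. There are 200 camera calls.

## Working session

There is one attempt and no reset: what is moved stays moved. The work goes in short steps, Python scripts to look and compute and a tool call to move; the robot and the scene stay as the last step left them, time stands still between calls to the robot, and variables do not carry over. Pictures are saved under pics/ and viewed, at most 10 in all, crops included, and the job is handed in when it is done.

Besides the shell and the picture viewer there is one more tool, called after ">>>" by a JSON object that holds its "api" and its "payload". jog_arm: Moves the arm, as the interface text tells. Its arguments: {"type":"object","properties":{"rows":{"type":"array"}},"required":["rows"]}

```bash
mkdir -p pics; cat > h.py <<'E'
import numpy as np, cv2
from rig import status, snapshot, env, spot_in, masks_of, tip_of
def ray(p,px):
    K=p["camera_matrix"]; d=np.array([(px[0]-K[0,2])/K[0,0],(px[1]-K[1,2])/K[1,1]])
    u=d.copy()
    for _ in range(20): u=d/(1+p["k1"]*(u@u))
    R=np.array(p["R"]); o=-R.T@np.array(p["t"]); return o,R.T@np.array([u[0],u[1],1])
def at_z(p,px,z):
    o,d=ray(p,px); return o+d*(z-o[2])/d[2]
def proj(p,X):
    c=np.array(p["R"])@X+p["t"]; u=c[:2]/c[2]; u=u*(1+p["k1"]*(u@u)); K=p["camera_matrix"]
    return np.array([K[0,0]*u[0]+K[0,2],K[1,1]*u[1]+K[1,2]])
def px(d): return np.array(d["xy"])*[512,384]
def save(p,n): cv2.imwrite(n,cv2.cvtColor(p["frame"],cv2.COLOR_RGB2BGR))
E
python3 - <<'E'
from h import *
print(status.state())
for n in("scene","top"):
    p=snapshot(n); save(p,f"pics/{n}0.png")
    for l,z in(("blue_grip_mid",.125),("blue_axis",.125),("orange_pointer",.09)):
        for d in tip_of(p,l)[:2]: print(n,l,d["confidence"],px(d),at_z(p,px(d),z).round(4))
E
```

```text
{'time': 0.0, 'q': array([-1.27170155e+00,  3.08994475e-01,  1.63520316e+00, -6.74698369e-06,
        1.19969734e+00, -6.96666038e-02]), 'qd': array([ 2.08467453e-05,  3.08696137e-04,  1.09358901e-03, -4.76401619e-06,
        1.91448830e-04, -1.00038332e-03]), 'tau': array([-1.37521743e-03, -4.15253413e+01, -2.76665282e+01, -1.98656808e-04,
        1.01797210e-02,  1.40432493e-05]), 'position': array([ 0.22503518, -0.58219359,  0.23004573]), 'tcp_rot': array([-1.14323562e-03,  9.83049106e-01,  1.83338839e-01, -1.34886769e-04]), 'contact_force': array([-0.08652328, -0.15164584,  0.07737654]), 'torque': array([ 0.03283901, -0.05138827,  0.02153662]), 'grip_force': 0.0, 'opening': 1.0004295802427685}
scene blue_grip_mid 0.52 [284.2112 152.7936] [0.5075 0.1656 0.125 ]
scene blue_axis 0.89 [312.6784 179.2896] [0.6378 0.1431 0.125 ]
scene orange_pointer 0.69 [214.2208 234.0864] [ 0.6087 -0.1453  0.09  ]
top blue_grip_mid 0.44 [173.0048 226.2912] [0.5038 0.1661 0.125 ]
top blue_axis 0.57 [179.9168 164.8128] [0.6286 0.1527 0.125 ]
top orange_pointer 0.96 [323.1744 168.6144] [ 0.6233 -0.1464  0.09  ]
```

```bash
python3 - <<'E'
import cv2
a=cv2.imread("pics/top0.png");cv2.imwrite("pics/top0c.png",cv2.resize(a[90:290,100:380],None,fx=2.8,fy=2.8,interpolation=cv2.INTER_CUBIC))
E
```

```text
(no output)
```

View pics/top0c.png

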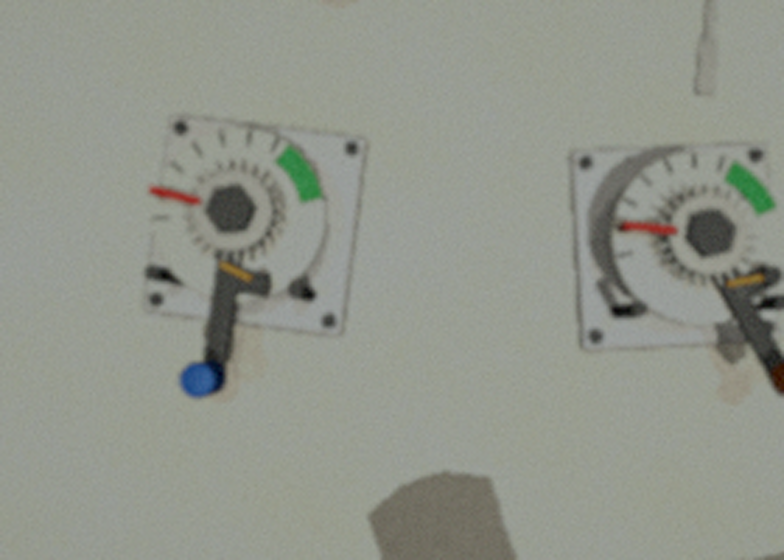

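View pics/scene0.png

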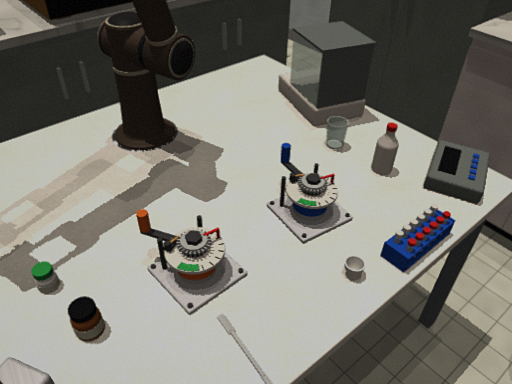

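The top view shows the blue vessel at left, with its hex at crop pixel (231,208), pointer tip at (152,190) and lever near mid-swing with the grip at (200,380). The orange vessel is at right. I'll refine the poses from the depth clouds next.

```bash
cat >> h.py <<'E'
def cloud(p):
    K=p["camera_matrix"]; v,u=np.mgrid[0:384,0:512]
    q=cv2.undistortPoints(np.stack([u,v],-1).reshape(-1,1,2).astype(float),K,np.array([p["k1"],0,0,0,0.])).reshape(-1,2)
    z=p["depth"].reshape(-1); X=np.c_[q*z[:,None],z]; W=(X-p["t"])@np.array(p["R"]); W[z==0]=np.nan
    return W, p["frame"].reshape(-1,3).astype(int)
def circ(P):
    s=np.linalg.lstsq(np.c_[2*P,np.ones(len(P))],(P**2).sum(1),rcond=None)[0]; return s[:2],np.sqrt(s[2]+s[:2]@s[:2])
E
python3 - <<'E'
from h import *
for n in("top","scene"):
    p=snapshot(n); W,C=cloud(p)
    near=np.hypot(W[:,0]-.632,W[:,1]-.148)<.2
    z=W[near,2]; print(n,np.histogram(z,bins=np.arange(-.0,.17,.01)))
    for nm,m in (("blue",near&(C[:,2]>C[:,0]+40)&(C[:,2]>C[:,1]+30)&(W[:,2]>.1)),("red",near&(C[:,0]>C[:,1]+60)&(C[:,0]>C[:,2]+60)),
                 ("green",near&(C[:,1]>C[:,0]+40)&(C[:,1]>C[:,2]+25)),("captop",near&(W[:,2]>.117)&(np.hypot(W[:,0]-.632,W[:,1]-.148)<.06))):
        P=W[m]; print(nm,len(P)); 
        if len(P): print(np.median(P,0).round(4),P.min(0).round(4),P.max(0).round(4))
    P=W[near&(W[:,2]>.006)&(W[:,2]<.03)&(abs(W[:,0]-.632)<.12)&(abs(W[:,1]-.148)<.12)]
    print("plate z",np.median(P[:,2]),cv2.minAreaRect((P[:,:2]*1000).astype(np.float32)))
    P=W[near&(W[:,2]>.115)&(np.hypot(W[:,0]-.632,W[:,1]-.148)<.06)]
    print("cap",P.mean(0), P[:,:2].min(0),P[:,:2].max(0))
E
```

```text
top (array([7682, 1617,    6,    3,    3,    4,    7,   18, 1900,  390,  295,
        533,  244,   13,   90,   42]), array([-0.  ,  0.01,  0.02,  0.03,  0.04,  0.05,  0.06,  0.07,  0.08,
        0.09,  0.1 ,  0.11,  0.12,  0.13,  0.14,  0.15,  0.16]))
blue 123
[0.5075 0.1649 0.1493] [0.4957 0.1557 0.1329] [0.5173 0.1773 0.1542]
red 39
[0.6423 0.1927 0.1137] [0.6356 0.1751 0.1057] [0.6469 0.2095 0.117 ]
green 147
[0.6605 0.102  0.0856] [0.641  0.0869 0.0826] [0.6826 0.1196 0.0897]
captop 239
[0.6305 0.1507 0.1236] [0.6142 0.1323 0.1173] [0.6471 0.1695 0.127 ]
plate z 0.011764982883753588 ((631.400146484375, 149.4931640625), (169.90391540527344, 170.85899353027344), 82.6104965209961)
cap [0.6313117  0.15160035 0.1223428 ] [0.60852677 0.12116198] [0.6605231  0.20475092]
scene (array([5693, 1446,   96,  101,   99,   60,   13,   61,  863,  205,  249,
        299,  141,   26,   36,   30]), array([-0.  ,  0.01,  0.02,  0.03,  0.04,  0.05,  0.06,  0.07,  0.08,
        0.09,  0.1 ,  0.11,  0.12,  0.13,  0.14,  0.15,  0.16]))
blue 78
[0.5121 0.1628 0.1473] [0.4983 0.1531 0.1034] [0.5234 0.1771 0.1528]
red 29
[0.643  0.1954 0.1143] [0.6141 0.1743 0.0866] [0.6486 0.213  0.1173]
green 82
[0.6626 0.1032 0.087 ] [0.6426 0.0869 0.0834] [0.6836 0.1221 0.0895]
captop 132
[0.6347 0.1488 0.1244] [0.6149 0.1328 0.1172] [0.657  0.2041 0.1277]
plate z 0.012820593848496294 ((634.9188842773438, 140.52850341796875), (198.92422485351562, 172.02528381347656), 78.33556365966797)
cap [0.63551895 0.15027301 0.12164028] [0.60426524 0.12119563] [0.66212923 0.20407844]
```

>>> {"api": "jog_arm", "payload": {"rows": [{"tx": 18, "ty": 47, "wz": -0.06, "hand": 1}, {"tx": 36, "ty": 94, "wz": -0.12, "hand": 1}, {"tx": 54, "ty": 141, "wz": -0.18, "hand": 1}, {"tx": 72, "ty": 188, "wz": -0.24, "hand": 1}, {"tx": 90, "ty": 235, "wz": -0.3, "hand": 1}, {"tx": 108, "ty": 282, "wz": -0.36, "hand": 1}, {"tx": 126, "ty": 329, "wz": -0.42, "hand": 1}, {"tx": 144, "ty": 376, "wz": -0.49, "hand": 1}]}}

```text
schema error: expected keys tx, ty, tz, wx, wy, wz, hand
```

>>> {"api": "jog_arm", "payload": {"rows": [{"tx": 17, "ty": 46, "hand": 1}, {"tx": 34, "ty": 92, "hand": 1}, {"tx": 52, "ty": 138, "hand": 1}, {"tx": 69, "ty": 184, "hand": 1}, {"tx": 86, "ty": 230, "hand": 1}, {"tx": 103, "ty": 276, "hand": 1}, {"tx": 121, "ty": 322, "hand": 1}, {"tx": 138, "ty": 371, "hand": 1}]}}

```text
schema error: expected keys tx, ty, tz, wx, wy, wz, hand
```

>>> {"api": "jog_arm", "payload": {"rows": [{"tx": 18, "ty": 47, "tz": 0, "wx": 0, "wy": 0, "wz": -0.06, "hand": 1}, {"tx": 36, "ty": 94, "tz": 0, "wx": 0, "wy": 0, "wz": -0.12, "hand": 1}, {"tx": 54, "ty": 141, "tz": 0, "wx": 0, "wy": 0, "wz": -0.18, "hand": 1}, {"tx": 72, "ty": 188, "tz": 0, "wx": 0, "wy": 0, "wz": -0.24, "hand": 1}, {"tx": 90, "ty": 235, "tz": 0, "wx": 0, "wy": 0, "wz": -0.3, "hand": 1}, {"tx": 108, "ty": 282, "tz": 0, "wx": 0, "wy": 0, "wz": -0.36, "hand": 1}, {"tx": 126, "ty": 329, "tz": 0, "wx": 0, "wy": 0, "wz": -0.42, "hand": 1}, {"tx": 144, "ty": 376, "tz": 0, "wx": 0, "wy": 0, "wz": -0.49, "hand": 1}]}}

```text
time: 1.5
position: [0.3698, -0.2056, 0.2317]
tcp_rot: [0.0, 0.998, -0.062, 0.001]
contact_force: [0.5, 0.3, 0.8]
opening: 1.003
grip_force: 0.0
```

>>> {"api": "jog_arm", "payload": {"rows": [{"tx": 17, "ty": 46, "tz": 0, "wx": 0, "wy": 0, "wz": 0, "hand": 1}, {"tx": 34, "ty": 92, "tz": 0, "wx": 0, "wy": 0, "wz": 0, "hand": 1}, {"tx": 52, "ty": 138, "tz": 0, "wx": 0, "wy": 0, "wz": 0, "hand": 1}, {"tx": 69, "ty": 184, "tz": 0, "wx": 0, "wy": 0, "wz": 0, "hand": 1}, {"tx": 86, "ty": 230, "tz": 0, "wx": 0, "wy": 0, "wz": 0, "hand": 1}, {"tx": 103, "ty": 276, "tz": 0, "wx": 0, "wy": 0, "wz": 0, "hand": 1}, {"tx": 121, "ty": 322, "tz": 0, "wx": 0, "wy": 0, "wz": 0, "hand": 1}, {"tx": 138, "ty": 371, "tz": 0, "wx": 0, "wy": 0, "wz": 0, "hand": 1}]}}

```text
time: 2.5
position: [0.5079, 0.1656, 0.2316]
tcp_rot: [0.0, 0.998, -0.06, 0.001]
contact_force: [0.7, -0.7, 0.3]
opening: 1.0
grip_force: 0.0
```

>>> {"api": "jog_arm", "payload": {"rows": [{"tx": 0, "ty": -1, "tz": -25, "wx": 0, "wy": 0, "wz": 0, "hand": 1}, {"tx": 0, "ty": -1, "tz": -50, "wx": 0, "wy": 0, "wz": 0, "hand": 1}, {"tx": 0, "ty": -1, "tz": -70, "wx": 0, "wy": 0, "wz": 0, "hand": 1}, {"tx": 0, "ty": -1, "tz": -90, "wx": 0, "wy": 0, "wz": 0, "hand": 1}, {"tx": 0, "ty": -1, "tz": -105, "wx": 0, "wy": 0, "wz": 0, "hand": 1}, {"tx": 0, "ty": -1, "tz": -117, "wx": 0, "wy": 0, "wz": 0, "hand": 1}, {"tx": 0, "ty": -1, "tz": -117, "wx": 0, "wy": 0, "wz": 0, "hand": 1}, {"tx": 0, "ty": -1, "tz": -117, "wx": 0, "wy": 0, "wz": 0, "hand": 0.6}]}}

```text
time: 3.5
position: [0.5079, 0.1631, 0.1149]
tcp_rot: [-0.0, 0.998, -0.061, 0.001]
contact_force: [-0.3, -0.9, 0.2]
opening: 0.819
grip_force: 0.0
```

>>> {"api": "jog_arm", "payload": {"rows": [{"tx": 0, "ty": 0, "tz": 0, "wx": 0, "wy": 0, "wz": 0, "hand": 0}, {"tx": 0, "ty": 0, "tz": 0, "wx": 0, "wy": 0, "wz": 0, "hand": 0}, {"tx": 0, "ty": 0, "tz": 0, "wx": 0, "wy": 0, "wz": 0, "hand": 0}, {"tx": 0, "ty": 0, "tz": 0, "wx": 0, "wy": 0, "wz": 0, "hand": 0}, {"tx": 0, "ty": 0, "tz": 0, "wx": 0, "wy": 0, "wz": 0, "hand": 0}, {"tx": 0, "ty": 0, "tz": 0, "wx": 0, "wy": 0, "wz": 0, "hand": 0}, {"tx": 0, "ty": 0, "tz": 0, "wx": 0, "wy": 0, "wz": 0, "hand": 0}, {"tx": 0, "ty": 0, "tz": 0, "wx": 0, "wy": 0, "wz": 0, "hand": 0}]}}

```text
time: 4.5
position: [0.5078, 0.1633, 0.115]
tcp_rot: [-0.0, 0.998, -0.061, 0.0]
contact_force: [-1.3, 0.4, 6.2]
opening: 0.289
grip_force: 58.7
```

```bash
cat > arc.py <<'E'
import sys,numpy as np
from rig import status
# relative arc rows: args start offset, end offset (rad, drive positive), axis
a,b=map(float,sys.argv[1:3]); ax=np.array([.632,.150]); R=.125; mid=np.pi-.129
f=lambda o: ax+R*np.array([np.cos(mid-o),np.sin(mid-o)])
p=status.state()["position"]; d=p[:2]-ax; print("now off",mid-np.arctan2(d[1],d[0])%(2*np.pi),"R",np.hypot(*d))
for o in np.linspace(a,b,9): print(round(o,3),(1000*(f(o)-f(a))).round(1))
E
python3 arc.py -0.03 0.55; python3 arc.py 0.55 -0.55
```

```text
now off -0.022634205420265285 R 0.12495352213145507
-0.03 [0. 0.]
0.043 [1.2 9. ]
0.115 [ 3.1 17.8]
0.188 [ 5.6 26.6]
0.26 [ 8.7 35.1]
0.332 [12.5 43.3]
0.405 [16.8 51.3]
0.478 [21.7 58.9]
0.55 [27.1 66.1]
now off -0.022634205420265285 R 0.12495352213145507
0.55 [0. 0.]
0.413 [ -9.8 -14.1]
0.275 [-17.7 -29.4]
0.138 [-23.3 -45.6]
0.0 [-26.7 -62.4]
-0.137 [-27.7 -79.6]
-0.275 [-26.4 -96.7]
-0.413 [ -22.7 -113.5]
-0.55 [ -16.8 -129.6]
```

>>> {"api": "jog_arm", "payload": {"rows": [{"tx": 1.2, "ty": 9, "tz": 0, "wx": 0, "wy": 0, "wz": 0, "hand": 0}, {"tx": 3.1, "ty": 17.8, "tz": 0, "wx": 0, "wy": 0, "wz": 0, "hand": 0}, {"tx": 5.6, "ty": 26.6, "tz": 0, "wx": 0, "wy": 0, "wz": 0, "hand": 0}, {"tx": 8.7, "ty": 35.1, "tz": 0, "wx": 0, "wy": 0, "wz": 0, "hand": 0}, {"tx": 12.5, "ty": 43.3, "tz": 0, "wx": 0, "wy": 0, "wz": 0, "hand": 0}, {"tx": 16.8, "ty": 51.3, "tz": 0, "wx": 0, "wy": 0, "wz": 0, "hand": 0}, {"tx": 21.7, "ty": 58.9, "tz": 0, "wx": 0, "wy": 0, "wz": 0, "hand": 0}, {"tx": 27.1, "ty": 66.1, "tz": 0, "wx": 0, "wy": 0, "wz": 0, "hand": 0}]}}

```text
time: 5.5
position: [0.5341, 0.2281, 0.115]
tcp_rot: [0.001, 0.998, -0.06, -0.001]
contact_force: [-3.2, -3.3, 7.4]
opening: 0.291
grip_force: 59.0
```

```bash
python3 arc.py .55 -.55|head -1; cat > ptr.py <<'E'
from h import *
ax=np.array([.632,.150]); 
for n in("top","scene"):
    p=snapshot(n); W,C=cloud(p); d=W[:,:2]-ax; r=np.hypot(*d.T)
    m=(r<.07)&(r>.02)&(W[:,2]>.075)&(W[:,2]<.122)&(C[:,0]>C[:,1]+60)&(C[:,0]>C[:,2]+60)
    a=np.unwrap(np.arctan2(d[m,1],d[m,0])); print(n,m.sum())
    if m.sum()>3:
        w=r[m]; print("screw med",1.745-(np.median(a)+.129),"spread",a.std(),"outer",1.745-(np.median(a[w>np.median(w)])+.129))
import sys
save(p if len(sys.argv)<2 else snapshot("top"),"pics/last.png")
E
python3 ptr.py; python3 -c "
from h import *;print(status.state()['contact_force'])"
```

```text
now off 0.5443475117383261 R 0.12525516914332907
top 39
screw med 0.6217642676974058 spread 0.03328000974538276 outer 0.6233133472983767
scene 29
screw med 0.652059094538334 spread 0.062808387442395 outer 0.6713856937850917
[-1.57235587 -2.90587803  7.71046014]
```

>>> {"api": "jog_arm", "payload": {"rows": [{"tx": -9.8, "ty": -14.1, "tz": 0, "wx": 0, "wy": 0, "wz": 0, "hand": 0}, {"tx": -17.7, "ty": -29.4, "tz": 0, "wx": 0, "wy": 0, "wz": 0, "hand": 0}, {"tx": -23.3, "ty": -45.6, "tz": 0, "wx": 0, "wy": 0, "wz": 0, "hand": 0}, {"tx": -26.7, "ty": -62.4, "tz": 0, "wx": 0, "wy": 0, "wz": 0, "hand": 0}, {"tx": -27.7, "ty": -79.6, "tz": 0, "wx": 0, "wy": 0, "wz": 0, "hand": 0}, {"tx": -26.4, "ty": -96.7, "tz": 0, "wx": 0, "wy": 0, "wz": 0, "hand": 0}, {"tx": -22.7, "ty": -113.5, "tz": 0, "wx": 0, "wy": 0, "wz": 0, "hand": 0}, {"tx": -16.8, "ty": -129.6, "tz": 0, "wx": 0, "wy": 0, "wz": 0, "hand": 0}]}}

```text
time: 6.6
position: [0.5182, 0.0987, 0.115]
tcp_rot: [-0.0, 0.998, -0.061, 0.001]
contact_force: [1.4, 1.9, 4.0]
opening: 0.287
grip_force: 59.7
```

```bash
python3 arc.py -.55 .55; python3 ptr.py
```

```text
now off -0.5526415650270651 R 0.12485783003660424
-0.55 [0. 0.]
-0.413 [-5.9 16.1]
-0.275 [-9.6 32.9]
-0.138 [-10.9  50. ]
0.0 [-9.9 67.2]
0.137 [-6.5 84. ]
0.275 [ -0.9 100.2]
0.413 [  7.  115.5]
0.55 [ 16.8 129.6]
top 38
screw med 0.6322197374843259 spread 0.034943159200842476 outer 0.6326780357184485
scene 29
screw med 0.6445521533862792 spread 0.05051363894964034 outer 0.6480119568825422
```

>>> {"api": "jog_arm", "payload": {"rows": [{"tx": -5.9, "ty": 16.1, "tz": 0, "wx": 0, "wy": 0, "wz": 0, "hand": 0}, {"tx": -9.6, "ty": 32.9, "tz": 0, "wx": 0, "wy": 0, "wz": 0, "hand": 0}, {"tx": -10.9, "ty": 50, "tz": 0, "wx": 0, "wy": 0, "wz": 0, "hand": 0}, {"tx": -9.9, "ty": 67.2, "tz": 0, "wx": 0, "wy": 0, "wz": 0, "hand": 0}, {"tx": -6.5, "ty": 84, "tz": 0, "wx": 0, "wy": 0, "wz": 0, "hand": 0}, {"tx": -0.9, "ty": 100.2, "tz": 0, "wx": 0, "wy": 0, "wz": 0, "hand": 0}, {"tx": 7, "ty": 115.5, "tz": 0, "wx": 0, "wy": 0, "wz": 0, "hand": 0}, {"tx": 16.8, "ty": 129.6, "tz": 0, "wx": 0, "wy": 0, "wz": 0, "hand": 0}]}}

```text
time: 7.7
position: [0.5339, 0.228, 0.115]
tcp_rot: [0.002, 0.998, -0.06, -0.001]
contact_force: [-1.3, -6.8, 8.6]
opening: 0.289
grip_force: 60.1
```

```bash
python3 arc.py .55 -.55|head -1; python3 ptr.py
```

```text
now off 0.5426270927025887 R 0.12528512840125805
top 41
screw med 1.699301592454461 spread 0.030458452006924416 outer 1.701365038293099
scene 34
screw med 1.6825566213152767 spread 0.16102317348720033 outer 1.6843677232228977
```

>>> {"api": "jog_arm", "payload": {"rows": [{"tx": -9.8, "ty": -14.1, "tz": 0, "wx": 0, "wy": 0, "wz": 0, "hand": 0}, {"tx": -17.7, "ty": -29.4, "tz": 0, "wx": 0, "wy": 0, "wz": 0, "hand": 0}, {"tx": -23.3, "ty": -45.6, "tz": 0, "wx": 0, "wy": 0, "wz": 0, "hand": 0}, {"tx": -26.7, "ty": -62.4, "tz": 0, "wx": 0, "wy": 0, "wz": 0, "hand": 0}, {"tx": -27.7, "ty": -79.6, "tz": 0, "wx": 0, "wy": 0, "wz": 0, "hand": 0}, {"tx": -26.4, "ty": -96.7, "tz": 0, "wx": 0, "wy": 0, "wz": 0, "hand": 0}, {"tx": -22.7, "ty": -113.5, "tz": 0, "wx": 0, "wy": 0, "wz": 0, "hand": 0}, {"tx": -16.8, "ty": -129.6, "tz": 0, "wx": 0, "wy": 0, "wz": 0, "hand": 0}]}}

```text
time: 8.8
position: [0.518, 0.099, 0.115]
tcp_rot: [-0.0, 0.998, -0.061, 0.001]
contact_force: [2.0, 2.2, 5.0]
opening: 0.291
grip_force: 60.1
```

```bash
python3 arc.py -.55 .25; python3 ptr.py
```

```text
now off -0.5497987748511379 R 0.12488936868712977
-0.55 [0. 0.]
-0.45 [-4.5 11.6]
-0.35 [-7.9 23.7]
-0.25 [-10.  36.]
-0.15 [-10.9  48.5]
-0.05 [-10.5  60.9]
0.05 [-8.9 73.3]
0.15 [-6.1 85.5]
0.25 [-2.  97.3]
top 42
screw med 1.7241578677500222 spread 0.03505768893516102 outer 1.7212100281492075
scene 37
screw med 1.7051824516180585 spread 0.16618550168115026 outer 1.7064069695017063
```

>>> {"api": "jog_arm", "payload": {"rows": [{"tx": -4.5, "ty": 11.6, "tz": 0, "wx": 0, "wy": 0, "wz": 0, "hand": 0}, {"tx": -7.9, "ty": 23.7, "tz": 0, "wx": 0, "wy": 0, "wz": 0, "hand": 0}, {"tx": -10, "ty": 36, "tz": 0, "wx": 0, "wy": 0, "wz": 0, "hand": 0}, {"tx": -10.9, "ty": 48.5, "tz": 0, "wx": 0, "wy": 0, "wz": 0, "hand": 0}, {"tx": -10.5, "ty": 60.9, "tz": 0, "wx": 0, "wy": 0, "wz": 0, "hand": 0}, {"tx": -8.9, "ty": 73.3, "tz": 0, "wx": 0, "wy": 0, "wz": 0, "hand": 0}, {"tx": -6.1, "ty": 85.5, "tz": 0, "wx": 0, "wy": 0, "wz": 0, "hand": 0}, {"tx": -2, "ty": 97.3, "tz": 0, "wx": 0, "wy": 0, "wz": 0, "hand": 0}]}}

```text
time: 9.9
position: [0.5153, 0.1954, 0.115]
tcp_rot: [0.002, 0.998, -0.06, 0.0]
contact_force: [-1.1, -6.0, 9.3]
opening: 0.291
grip_force: 60.2
```

```bash
python3 arc.py .25 .42; python3 ptr.py
```

```text
now off 0.2422481137151853 R 0.12518964253426093
0.25 [0. 0.]
0.271 [1.  2.5]
0.292 [2.1 4.9]
0.314 [3.2 7.3]
0.335 [4.3 9.7]
0.356 [ 5.6 12.1]
0.378 [ 6.8 14.4]
0.399 [ 8.1 16.7]
0.42 [ 9.5 19. ]
top 45
screw med 2.469695180587002 spread 0.037167002350952015 outer 2.4722613508573876
scene 34
screw med 2.4429754297287785 spread 0.0503042401892367 outer 2.4355253261101972
```

Reading about 2.46, so another 0.16 rad of drive is needed. The planned arc fits.

>>> {"api": "jog_arm", "payload": {"rows": [{"tx": 2, "ty": 4.5, "tz": 0, "wx": 0, "wy": 0, "wz": 0, "hand": 0}, {"tx": 4.3, "ty": 9.7, "tz": 0, "wx": 0, "wy": 0, "wz": 0, "hand": 0}, {"tx": 6.8, "ty": 14.4, "tz": 0, "wx": 0, "wy": 0, "wz": 0, "hand": 0}, {"tx": 9, "ty": 18, "tz": 0, "wx": 0, "wy": 0, "wz": 0, "hand": 0}, {"tx": 9, "ty": 18, "tz": 0, "wx": 0, "wy": 0, "wz": 0, "hand": 0}, {"tx": 9, "ty": 18, "tz": 0, "wx": 0, "wy": 0, "wz": 0, "hand": 0}, {"tx": 9, "ty": 18, "tz": 0, "wx": 0, "wy": 0, "wz": 0, "hand": 0.5}, {"tx": 9, "ty": 18, "tz": 0, "wx": 0, "wy": 0, "wz": 0, "hand": 0.8}]}}

```text
time: 11.0
position: [0.5231, 0.2144, 0.1131]
tcp_rot: [0.0, 0.998, -0.061, -0.001]
contact_force: [0.6, -0.2, -0.2]
opening: 0.694
grip_force: 0.0
```

>>> {"api": "jog_arm", "payload": {"rows": [{"tx": 0, "ty": 0, "tz": 0, "wx": 0, "wy": 0, "wz": 0, "hand": 0.8}, {"tx": 0, "ty": 0, "tz": 0, "wx": 0, "wy": 0, "wz": 0, "hand": 0.8}, {"tx": 0, "ty": 0, "tz": 0, "wx": 0, "wy": 0, "wz": 0, "hand": 0.8}, {"tx": 0, "ty": 0, "tz": 15, "wx": 0, "wy": 0, "wz": 0, "hand": 0.8}, {"tx": 0, "ty": 0, "tz": 35, "wx": 0, "wy": 0, "wz": 0, "hand": 0.8}, {"tx": 0, "ty": 0, "tz": 65, "wx": 0, "wy": 0, "wz": 0, "hand": 0.8}, {"tx": 0, "ty": 0, "tz": 100, "wx": 0, "wy": 0, "wz": 0, "hand": 0.8}, {"tx": 0, "ty": 0, "tz": 130, "wx": 0, "wy": 0, "wz": 0, "hand": 0.8}]}}

```text
time: 12.0
position: [0.5251, 0.215, 0.247]
tcp_rot: [-0.0, 0.998, -0.061, 0.001]
contact_force: [1.0, 0.2, -0.4]
opening: 0.799
grip_force: 0.0
```

```bash
python3 ptr.py; python3 - <<'E'
from h import *
p=snapshot("top");a=cv2.cvtColor(p["frame"],cv2.COLOR_RGB2BGR)
cv2.imwrite("pics/end.png",cv2.resize(a[90:290,100:380],None,fx=2.8,fy=2.8,interpolation=cv2.INTER_CUBIC))
print(status.state()["contact_force"],status.state()["opening"])
E
```

```text
top 40
screw med 2.636484753970852 spread 0.03242313138531757 outer 2.6306838818886007
scene 32
screw med 2.601975303412177 spread 0.09246820960072445 outer 2.5876853653236305
[-0.45531347  0.33672931 -1.44338453] 0.7989592489079114
```

View pics/end.png

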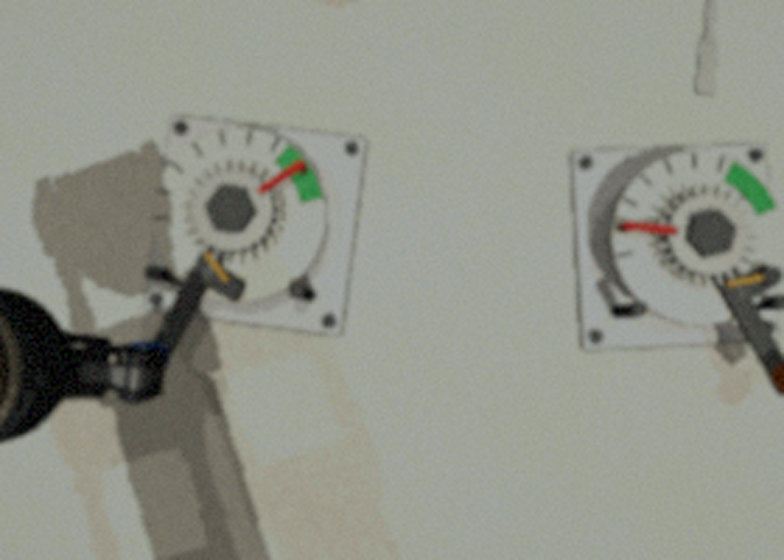

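The red pointer at crop pixel (305,165) stands mid-sector in the green. The orange vessel's pointer is unchanged at (622,227), and the gripper is clear.

```bash
python3 -c "
from rig import env; print(env.finish_job())"
```

```text
the job is handed in; nothing more can be done
None
```

The blue cap is tightened to about 2.62 rad, with its pointer in the middle of the green sector; the lever is released, the orange cap was not touched, and the job was handed in at about 12 s.

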